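# Draw the burnt-out projector lamp with the lamp tongs

### The arm

A 6-joint arm with a two-finger parallel gripper is mounted at the origin on the work surface. World frame = base frame: x ahead of the robot, y to its left, z up, the work surface at z = 0. Lengths are in m, angles in rad, forces in N, time in s.
With the tool pointing down it reaches from about 0.275 to 0.75 m from the base axis. Payload 10.2 kg.
Tool frame: the origin (TCP) lies midway between the tips of the shut fingers; the grasp point (between the pads) lies 19 mm behind it (env.hold_point_z is the distance from the TCP to the grasp point, in m); x points along the fingers, z is the direction in which the jaws open and shut, and the axes are right-handed (so a half turn about x gives the same grasp; the last joint's range is limited). The gripper opens to 85 mm and grips with 20 to 120 N. Pads are 22 mm wide; open, the fingers measure 114 mm over their backs; the gripper's body (76 mm by 85 mm) begins 54 mm behind the grasp point. The pads swing forward as they close: fully open they stand 13 mm farther back than shut.
Start: joints at [-1.381, 0.313, 1.498, -0, 1.331, -0.223], TCP at [0.211, -0.481, 0.231] pointing down, gripper open.
Joint ranges: [-2.94, 2.94], [-0.97, 2.17], [0.19, 2.56], [-1.23, 4.37], [0.02, 3.11], [-2.88, 2.88]. Speed limits (rad/s): [2.39, 2.39, 3.01, 3.14, 3.14, 3.14].

### API

Orientations are given as a unit quaternion [x, y, z, w].
In Python, from bench import env, kinematics, monitor, eyes, job gives the robot as it stands. The module is installed in compiled form; this text tells all that it offers. Calls block until the motion is done:
- env.reach(position, orientation): joint-space move of the TCP to a pose.
- env.movel(position, velocity=0.15, frame=None, guard=None): straight line of the TCP; frame=None keeps the orientation; velocity is the mean speed in m/s. With guard (N) it stops when the force on the tool has changed by that much, and returns True; else False.
- env.set_joints(angles): joint-space move.
- env.release() and env.close_gripper(effort=None): open the fingers fully, or close them until they stop; effort is the grip in N (None keeps the last).
- env.hold(seconds).
- kinematics.ik(position, orientation): joint angles nearest the present ones, or None.
- monitor.sense(): the state.
- eyes.grab_frame(name): name is "scene" or "top" or "wrist"; returns a dict with "frame" (420x560x3 uint8, red, green, blue), "mtx" (3x3 intrinsics, pixels), "k1" (the pictures are not rectified: a ray, as slopes to the right and down, at radius r is drawn at 1 + k1 r^2 times it, then the intrinsics apply), "view" (4x4, takes a point from world to camera coordinates). Camera axes: x right, y down, z forward; pixel columns grow to the right and rows downward; lengths in m; the calibration is good to about 2 mm. A picture is of the moment at which its call begins. There is no depth.
A pose or a line that the arm cannot do raises env.MotionError and nothing moves.
- job.hand_in(): hands the job in, once; it reports no verdict.
The state is a dict: "clock": time; "joints": joint angles; "qvel": joint speeds; "joint_efforts": joint torques, N m; "position": TCP position; "ee_rot": TCP orientation; "contact_force": force on the tool from outside, world axes, zero at the start; "ft_torque": the same for the moment, N m; "finger_gap": opening from 0.0 (shut) to 1.0 (fully open).
Only numpy, scipy, OpenCV 4.12 (cv2) and the standard library are available. Lean on these libraries where they do the work, as an engineer would, in place of code of your own. Each camera call takes 0.05 s, during which the arm holds its last target. There are 200 camera calls.

### The job

The blackened lamp in the two-lamp changer has just burnt out and is still too hot to handle: take the lamp tongs by their blue grips, close the red jaws on the blackened bulb while it stands in its socket, and lift it out. Finish still holding it in the squeezed tongs over the changer, steady and upright, with its foot about 10 cm above the socket. Never touch either lamp with the gripper itself, leave the clear lamp seated, and do not shift the other things on the bench.

Things in the scene. Friction and masses are not known exactly. Their poses are not given: they have to be found in the camera images.
- tongs: Sprung lamp tongs, 220 mm long, 26 mm tall, about 95 g, lying on the bench with a vertical hinge, both arms side by side in a level plane. Origin on the underside, midway between the blue grips; x points along the tongs to the red jaws, y across to the left arm, z up. Dark steel hinge boss (22 mm across) at x = -95 mm. Squeezing the grips closes the jaws symmetrically.
- tong_left: The tongs' left (+y) arm; origin on the hinge, at x = -95 mm of the tongs. A preloaded spring holds the arms open: 7 N at each grip starts to close them, 11 N brings the jaws to a bulb. So a part squeeze (50 to 56 mm over the grips) carries the tongs with the jaws still open.
- tong_right: The tongs' right (-y) arm, mirror of the left; origin on the hinge. Taking 1 mm off the width over the grips takes 2.2 mm off the gap between the jaws.
- tongs_grips (a point): Point midway between the two blue grips, 13 mm above the tongs' underside: where to squeeze, across the tongs' y. Each grip is 56 mm long (along x), 26 mm tall, 7 mm thick; outer faces 58 mm apart when free, 41 mm when the jaws are on a bulb, about 38 mm fully shut.
- tongs_jaws (a point): Point midway between the two red jaws, 13 mm above the tongs' underside and 110 mm ahead of the grips' midpoint; axes as tongs. The jaws are shallow cups 29 mm long and 18 mm tall; when free their gap is 49 mm at the cup ends, 57 mm in the middle, and they measure about 70 mm over the outside.
- changer: Fixed, locked green lamp lift with the two-lamp changer. Origin under its centre, x to the back, z up. Base 130 x 190 x 12 mm; aluminium carriage 58 x 190 mm, top 80 mm up; on it two cream porcelain sockets (40 x 44 mm, tops 102 mm up) 76 mm apart along y; guide rods at y = -82 and 82 mm, 90 mm tall; hand crank at the back, to x = 130 mm, 90 mm up. The -x side is open for the tongs.
- socket_left (a point): Centre of the mouth of the left (+y) porcelain socket, on its top face; recess 14 mm deep, 12 x 19 mm.
- socket_right (a point): Centre of the mouth of the right (-y) porcelain socket, on its top face; recess 14 mm deep, 12 x 19 mm.
- dark_lamp: The burnt-out capsule lamp, bulb blackened all over, about 20 g, standing loosely in one of the two sockets. Origin at the centre of its foot (underside of the flat pinch seal, 9 x 16 x 20 mm), which rests 14 mm below the socket's mouth; z up along the lamp. The bulb is 20 mm across, from 20 to 58 mm above the origin. The two thin pins below the foot meet no resistance.
- dark_lamp_bulb (a point): Middle of the blackened bulb, 36.5 mm above its foot: where the jaws should close.
- clear_lamp: The good lamp, same size, clear glass with a brass-coloured filament, in the other socket. Origin as for the dark lamp. To be left alone.
- lamp_can: Bystander: dented tin lamp can, open, 84 mm across, 100 mm tall; origin under its centre.
- screwdriver: Bystander: screwdriver with dark walnut handle (26 mm thick), 200 mm long, lying on the bench; origin on its underside at mid length, x to the blade.
- fuse_holder: Bystander: cream porcelain fuse holder with brass clips and a fuse, 34 x 80 x 40 mm; origin under its centre.
- condenser_lens: Bystander: dusty glass condenser lens in a brass ring, 82 mm across, 21 mm tall, lying flat; origin under its centre.
Things that resemble listed ones, but are neither listed nor needed, are in the scene too. Leave any purple or turquoise look-alike of the tongs alone.

How it is judged:
On the way, in this order (a step that is already met when the one before it is completed fails the run):
1. the tongs are gripped and lifted off the bench (height (world z) of tongs_grips above 0.04 m and contact force between the fingers and tongs above 2 N), for 0.2 s.
2. both jaws close on the blackened lamp while it stands in its socket (contact force between each of tong_left, tong_right and dark_lamp above 0.5 N and contact force between the fingers and tongs above 2 N and z of dark_lamp in the frame of changer below 0.097 m and distance between tongs_jaws and dark_lamp_bulb below 0.022 m), for 0.1 s.
At the end, for the whole second after the job is handed in: The dark lamp is held still by both jaws (over 0.5 N each, bulb middle within 25 mm of theirs), within 20 deg of upright, foot 60 mm or more above the socket mouth, within 80 mm sideways of a socket; fingers squeeze the tongs, which rest on nothing; clear lamp seated (12 mm, 14 deg) (z of dark_lamp in the frame of changer above 0.162 m and (horizontal distance between dark_lamp and socket_left below 0.08 m or horizontal distance between dark_lamp and socket_right below 0.08 m) and angle between dark_lamp's own z axis and vertical below 0.35 rad and linear speed of dark_lamp below 0.03 m/s and angular speed of dark_lamp below 0.3 rad/s and contact force between each of tong_left, tong_right and dark_lamp above 0.5 N and distance between tongs_jaws and dark_lamp_bulb below 0.025 m and contact force between the fingers and tongs above 2 N and contact force between tongs and changer below 0.1 N and contact force between tongs and lamp_can below 0.1 N and contact force between dark_lamp and changer below 0.05 N and distance of clear_lamp from where it was at the start of the episode below 0.012 m and angle between clear_lamp's own z axis and vertical below 0.25 rad); the arm keeps its last pose, push and grip.
It fails at once if the gripper or arm touches a lamp itself (contact force between any of the fingers, the arm and dark_lamp above 0.3 N or contact force between any of the fingers, the arm and clear_lamp above 0.3 N).
It fails at once if the clear lamp is knocked over or out of its socket (distance of clear_lamp from where it was at the start of the episode above 0.02 m or angle between clear_lamp's own z axis and vertical above 0.35 rad).
It fails at once if another thing on the bench is shifted by more than 3 cm (distance of any of lamp_can, screwdriver, fuse_holder, condenser_lens from where it was at the start of the episode above 0.03 m).
It also fails if it takes over 45 s, if anything falls off the work surface, if the arm or the gripper's body presses on something with over 40 N, if the wrist force passes 120 N, or if a joint passes its speed limit or range.

## Working session

There is one attempt and no reset: what is moved stays moved. The work goes in short steps, each a Python script; the robot and the scene stay as the last script left them, time stands still between calls to the robot, and variables do not carry over. Pictures are saved under pics/ and viewed, about 8 in all and at most 12, crops included, and the job is handed in when it is done.

```bash
mkdir -p pics
cat > h.py <<'E'
from bench import env, kinematics, monitor, eyes, job
import numpy as np, cv2
def grab(n,fn):
    f=eyes.grab_frame(n); cv2.imwrite(f'pics/{fn}.png',f['frame'][:,:,::-1]); np.savez(f'pics/{fn}.npz',**{k:np.array(f[k]) for k in('mtx','k1','view')}); return f
def load(fn): return np.load(f'pics/{fn}.npz')
def ray(f,u,v):
    d=np.array([float(f['k1']),0,0,0]); p=cv2.undistortPoints(np.array([[[u,v]]],float),f['mtx'],d)[0,0]
    V=f['view'];R=V[:3,:3];t=V[:3,3]
    return -R.T@t, R.T@np.array([p[0],p[1],1])
def onz(f,u,v,z):
    c,d=ray(f,u,v); return c+d*(z-c[2])/d[2]
def proj(f,P):
    V=f['view'];p=V[:3,:3]@np.array(P)+V[:3,3];s=p[:2]/p[2]
    s=s*(1+float(f['k1'])*(s@s)); return (f['mtx']@np.array([*s,1]))[:2]
E
python3 - <<'E'
from h import *
a=grab('scene','s0');b=grab('top','t0')
for f in(a,b): print(ray(f,280,210))
s=monitor.sense();print(s['clock'],s['position'],s['ee_rot'],s['finger_gap'],env.hold_point_z)
E
```

```text
(array([0.92821566, 0.3235202 , 1.00163716]), array([-0.39456075, -0.35009531, -0.84962511]))
(array([ 0.2911946, -0.0725466,  1.1241664]), array([ 0.21345508,  0.02550818, -0.97675116]))
0.1 [ 0.21054779 -0.4806865   0.23081224] [ 0.38718981  0.59214199 -0.38664182  0.59157418] 0.9997447116668772 0.0187
```

View pics/s0.png

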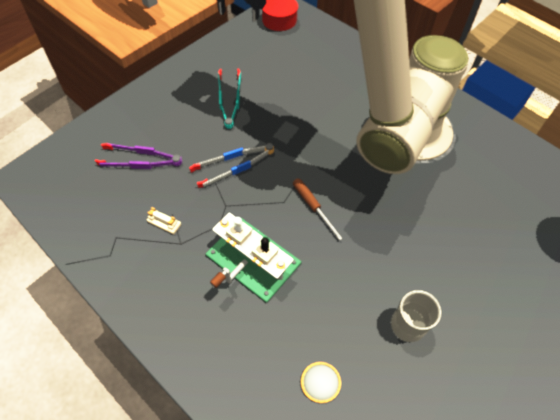

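View pics/t0.png

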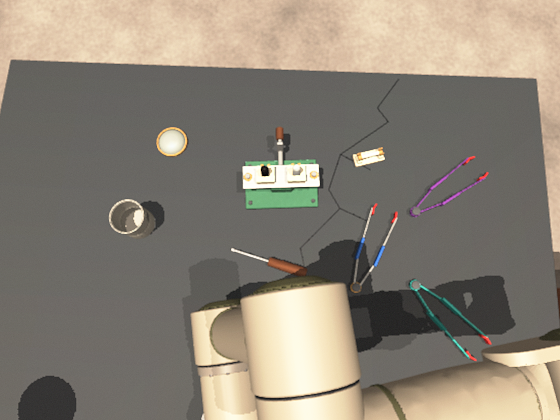

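Top view: tongs with hinge at about (356,287), red jaws at (374,209) and (395,215), blue grips at (361,246) and (379,255). The changer is at (281,180) with its crank towards +x. The dark lamp is at (265,171) in the left (+y) socket. Next I'll segment for positions.

Run:
```python
from h import *
f=load('t0');g=load('s0')
I=cv2.imread('pics/t0.png');H=cv2.cvtColor(I,cv2.COLOR_BGR2HSV)
def blobs(lo,hi,box,z,n,F=f,HH=H):
    x0,y0,x1,y1=box
    m=np.zeros(HH.shape[:2],np.uint8); m[y0:y1,x0:x1]=cv2.inRange(HH,lo,hi)[y0:y1,x0:x1]
    k,l,st,c=cv2.connectedComponentsWithStats(m)
    for i in range(1,k):
        if st[i,4]>8: print(n,st[i],c[i].round(1),onz(F,*c[i],z).round(4))
blobs((105,120,60),(125,255,255),(330,200,420,300),.022,'blue')
blobs((0,150,80),(8,255,255),(360,195,410,230),.02,'red')
blobs((50,100,40),(80,255,255),(230,150,330,220),.012,'green')
for n,p,z in(('hinge',(356,287),.02),('dark',(265,170),.146),('clear',(297,171),.146)):print(n,onz(f,*p,z))
Hs=cv2.cvtColor(cv2.imread('pics/s0.png'),cv2.COLOR_BGR2HSV)
blobs((105,120,60),(125,255,255),(190,130,290,190),.022,'blueS',g,Hs)
blobs((0,150,80),(8,255,255),(180,150,215,195),.02,'redS',g,Hs)
# corners of green base, top plane
m=np.zeros(H.shape[:2],np.uint8);m[150:220,230:330]=cv2.inRange(H,(50,100,40),(80,255,255))[150:220,230:330]
r=cv2.minAreaRect(cv2.findNonZero(m));print(r)
for p in cv2.boxPoints(r):print(onz(f,*p,.012).round(4))
A=cv2.resize(I[140:300,235:415],None,fx=4,fy=4,interpolation=cv2.INTER_CUBIC)[:600]
cv2.imwrite('pics/c1.png',A)
```

```text
blue [355 238  10  21  81] [359.5 247.9] [ 0.4425 -0.2487  0.022 ]
blue [374 246  11  21  79] [378.7 255.7] [ 0.4249 -0.297   0.022 ]
red [372 204   5  11  21] [373.7 208.2] [ 0.5472 -0.2852  0.02  ]
red [391 212   6  11  26] [394.1 216.6] [ 0.5272 -0.3374  0.02  ]
green [251 189  15   1  15] [258. 189.] [0.5883 0.0169 0.012 ]
green [278 188  19   1  19] [287. 188.] [ 0.5942 -0.0592  0.012 ]
hinge [ 0.34505959 -0.24070567  0.02      ]
dark [ 0.59910813 -0.00768604  0.146     ]
clear [ 0.59970681 -0.08247796  0.146     ]
blueS [223 148  20  13 146] [232.7 153.6] [ 0.4302 -0.2931  0.022 ]
blueS [231 160  20  15 161] [240.9 167.4] [ 0.4476 -0.2441  0.022 ]
redS [190 164  11   8  57] [194.4 167.4] [ 0.5309 -0.3344  0.02  ]
redS [197 179  10   9  39] [200.7 183.1] [ 0.553  -0.2845  0.02  ]
((283.5, 176.0), (65.0, 28.0), 0.0)
[0.5849 0.0351 0.012 ]
[0.6621 0.0397 0.012 ]
[ 0.6691 -0.1335  0.012 ]
[ 0.5919 -0.1356  0.012 ]
```

View pics/c1.png

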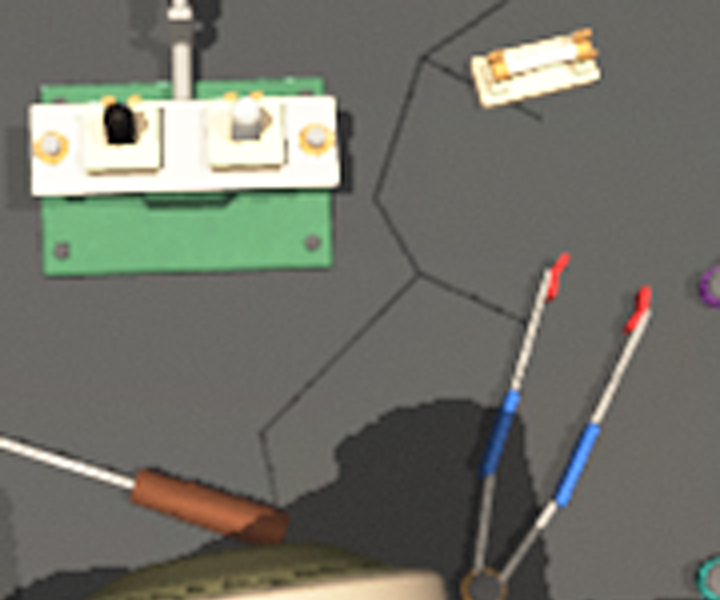

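The crop shows the tongs lying free. The carriage corners in the crop are about (30,105), (338,95), (340,188) and (33,195), and the base front corners are (45,275) and (331,267). I'll fit the changer pose from these and check the gripper API.

```bash
cat >> h.py <<'E'
from scipy.spatial.transform import Rotation as R
def down(yaw,s=1):
    x=np.array([0,0,-1.]);z=s*np.array([-np.sin(yaw),np.cos(yaw),0]);return R.from_matrix(np.c_[x,np.cross(z,x),z]).as_quat()
TG=np.array([.4352,-.2733]);TY=-.3557;CY=.0686
C=np.array([.6051,-.0445]);B=np.array([.6025,-.0066])
def show():
    s=monitor.sense();print(round(s['clock'],2),'pos',s['position'].round(4) if hasattr(s['position'],'round') else s['position'],'gap',round(s['finger_gap'],4),'F',np.round(s['contact_force'],2),'M',np.round(s['ft_torque'],3));return s
E
python3 - <<'E'
from h import *
for s in(1,-1):
  for P,y in(([*TG,.2],TY),([*TG,.003],TY),([.36,-.02,.2],CY),([.40,-.02,.1155],CY),([.4927,-.014,.1155],CY),([.4927,-.014,.215],CY)):
    q=kinematics.ik(P,down(y,s));print(s,None if q is None else np.round(q,2))
E
```

```text
1 [-0.79  0.32  1.58 -0.    1.25 -2.  ]
1 [-0.79  0.59  1.76 -0.    0.79 -2.  ]
1 [-0.38 -0.03  1.98 -0.    1.19 -2.02]
1 [-0.34  0.19  2.   -0.    0.95 -1.98]
1 [-0.27  0.37  1.74 -0.    1.03 -1.91]
1 [-0.27  0.26  1.62 -0.    1.27 -1.91]
-1 [-0.79  0.32  1.58 -0.    1.25  1.14]
-1 [-0.79  0.59  1.76 -0.    0.79  1.14]
-1 [-0.38 -0.03  1.98 -0.    1.19  1.12]
-1 [-0.34  0.19  2.   -0.    0.95  1.16]
-1 [-0.27  0.37  1.74 -0.    1.03  1.24]
-1 [-0.27  0.26  1.62 -0.    1.27  1.24]
```

Run:
```python
from h import *
o=down(TY,-1)
env.reach([*TG,.15],o);show()
grab('wrist','w1')
print(env.movel([*TG,.004],velocity=.12,guard=8));show()
env.close_gripper(20);show();grab('wrist','w2')
A=np.hstack([cv2.imread('pics/w1.png'),cv2.imread('pics/w2.png')])
cv2.imwrite('pics/w12.png',cv2.resize(A,(800,300)))
```

```text
1.33 pos [ 0.435  -0.274   0.1502] gap 0.9994 F [-0.62 -0.4  -0.53] M [-0.001  0.031  0.054]
False
2.75 pos [ 0.4355 -0.2736  0.0046] gap 1.0001 F [-0.32  0.12  0.18] M [0.009 0.008 0.04 ]
3.31 pos [ 0.4366 -0.2741  0.0061] gap 0.4808 F [-1.000e-02  2.320e+00  1.744e+01] M [ 0.69  -0.089  0.125]
```

View pics/w12.png

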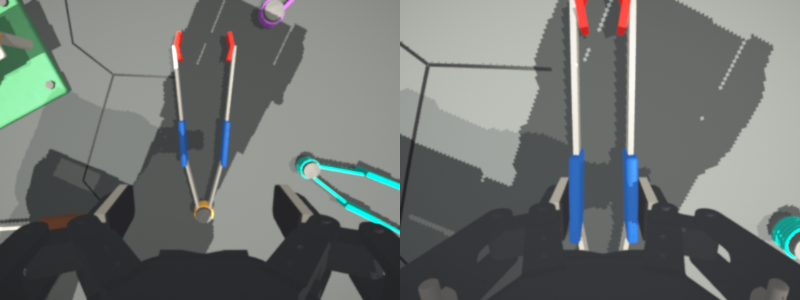

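The tongs are lined up in the pads, but at 20 N the gap is about 41 mm, so the jaws are nearly shut. I'll release, try a smaller effort, then grip nearer the hinge where the lever arm is shorter.

Run:
```python
from h import *
o=down(TY,-1); d=np.array([np.cos(TY),np.sin(TY)])
env.release()
try: env.close_gripper(17); show()
except Exception as e: print(e)
env.release()
for sh in(.016,.026):
    env.movel([*(TG-sh*d),.007],velocity=.1,frame=o,guard=8)
    env.close_gripper(20);print(sh);show()
    if sh<.02: env.release()
```

```text
4.42 pos [ 0.4365 -0.2744  0.006 ] gap 0.4741 F [-0.35  0.76 17.86] M [ 0.36   0.212 -0.015]
0.016
5.78 pos [ 0.4217 -0.2689  0.0086] gap 0.5114 F [ 0.97  0.79 14.41] M [ 0.251 -0.103 -0.061]
0.026
7.05 pos [ 0.4124 -0.2654  0.0087] gap 0.5194 F [ 1.96  1.38 15.27] M [ 0.299 -0.195 -0.129]
```

```bash
cat >> h.py <<'E'
def wr(fn,zt,yaw,pr=True):
    """red jaws and blue grips in the wrist view, in tool-plane coords (along, across) relative to TCP"""
    f=grab('wrist',fn);s=monitor.sense();p=np.array(s['position']);H=cv2.cvtColor(f['frame'],cv2.COLOR_RGB2HSV)
    ax=np.array([np.cos(yaw),np.sin(yaw)]);ay=np.array([-ax[1],ax[0]])
    for n,ms in(('red',[((0,170,80),(6,255,255)),((174,170,80),(180,255,255))]),('blue',[((105,120,60),(125,255,255))])):
        m=sum(cv2.inRange(H,*q) for q in ms)
        k,l,st,c=cv2.connectedComponentsWithStats(m)
        for i in range(1,k):
            if st[i,4]>60:
                pts=np.argwhere(l==i)[:,::-1].astype(float)
                Q=np.array([onz(f,*q,zt)[:2] for q in pts[::3]])-p[:2];a=Q@ax;b=Q@ay
                print(n,st[i,4],'along',a.min().round(4),a.max().round(4),'across',b.min().round(4),np.median(b).round(4),b.max().round(4))
    return f
E
python3 - <<'E'
from h import *
wr('w3',.022,TY)
env.movel([.4124,-.2654,.07],velocity=.06,frame=down(TY,-1));show()
wr('w4',.085,TY)
A=np.hstack([cv2.imread('pics/w3.png'),cv2.imread('pics/w4.png')])
cv2.imwrite('pics/w34.png',cv2.resize(A,(800,300)))
E
```

```text
blue 2784 along -0.0029 0.0553 across 0.0124 0.0177 0.0229
blue 2693 along -0.0029 0.0549 across -0.0229 -0.0177 -0.0128
8.3 pos [ 0.4123 -0.2652  0.0697] gap 0.4577 F [ 0.83  0.07 -1.07] M [ 0.008 -0.008 -0.005]
blue 2645 along -0.0013 0.0552 across 0.0083 0.0142 0.0199
blue 2641 along -0.0018 0.0552 across -0.02 -0.0147 -0.0095
```

View pics/w34.png

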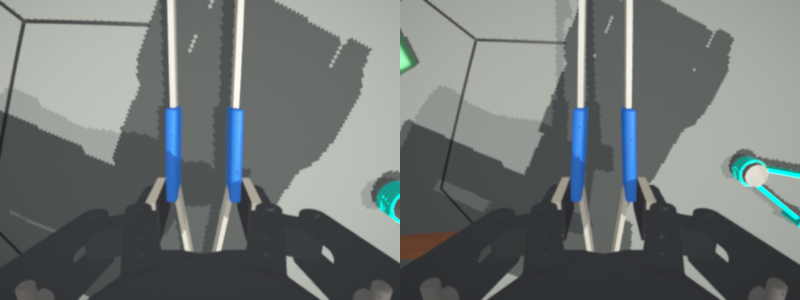

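In the air the 20 N grip shuts the tongs completely (about 40 mm over the grips), because bench friction had been holding them open. So I need a shorter lever arm: set down and try gripping the arms behind the grips.

Run:
```python
from h import *
o=down(TY,-1); d=np.array([np.cos(TY),np.sin(TY)])
P=np.array([.4123,-.2652])
print(env.movel([*P,.006],velocity=.1,frame=o,guard=4));show()
env.release()
T0=P
env.movel([*(T0-.026*d),.009],velocity=.1,frame=o,guard=8)
wr('w5',.024,TY)
env.close_gripper(20);show()
env.movel([*(T0-.026*d),.035],velocity=.1,frame=o);show()
wr('w6',.05,TY)
A=np.hstack([cv2.imread('pics/w5.png'),cv2.imread('pics/w6.png')])
cv2.imwrite('pics/w56.png',cv2.resize(A,(800,300)))
```

```text
True
8.95 pos [ 0.4116 -0.2646  0.0083] gap 0.4599 F [-0.23 -0.25 -0.35] M [ 0.04  -0.009 -0.004]
blue 3537 along 0.0227 0.0784 across 0.0187 0.0248 0.0309
blue 3298 along 0.0227 0.078 across -0.0297 -0.0231 -0.0171
10.53 pos [ 0.389  -0.2569  0.0099] gap 0.363 F [2.78 1.75 7.47] M [ 0.188 -0.49  -0.009]
10.94 pos [ 0.3879 -0.2561  0.0349] gap 0.2943 F [ 0.28  0.07 -0.83] M [ 0.029  0.038 -0.   ]
blue 2812 along 0.0246 0.0791 across 0.0083 0.0141 0.0196
blue 2741 along 0.0246 0.0791 across -0.0199 -0.0146 -0.0096
```

View pics/w56.png

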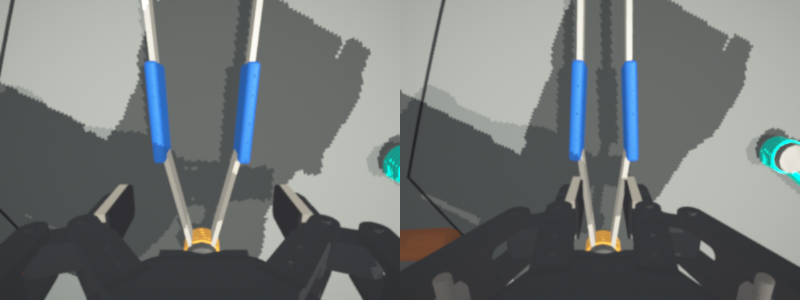

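Still shut here, with the pads' front edge about 53 mm from the hinge. I'll step back so the edge contact is about 41 mm from the hinge. There 20 N should part-squeeze the tongs and a higher effort should close them.

Run:
```python
from h import *
o=down(TY,-1); d=np.array([np.cos(TY),np.sin(TY)])
P=np.array(monitor.sense()['position'])[:2]
print(env.movel([*P,.006],velocity=.1,frame=o,guard=4));show()
env.release()
N=P-.0125*d
env.movel([*N,.011],velocity=.1,frame=o,guard=8)
wr('w7',.024,TY)
env.close_gripper(20);show()
env.movel([*N,.04],velocity=.1,frame=o);show()
wr('w8',.055,TY);env.hold(.3);show();wr('w9',.055,TY)
A=np.hstack([cv2.imread('pics/w7.png'),cv2.imread('pics/w9.png')])
cv2.imwrite('pics/w79.png',cv2.resize(A,(800,300)))
```

```text
True
11.3 pos [ 0.3875 -0.2559  0.0084] gap 0.3009 F [-0.84  0.26 -1.12] M [ 0.016  0.04  -0.021]
blue 3490 along 0.0353 0.0908 across 0.0179 0.024 0.0302
blue 3411 along 0.0353 0.0908 across -0.0305 -0.0239 -0.0178
12.86 pos [ 0.3765 -0.2519  0.0114] gap 0.3455 F [1.95 0.27 4.84] M [ 0.162 -0.375 -0.002]
13.3 pos [ 0.3758 -0.2514  0.0397] gap 0.3128 F [-0.44 -0.   -1.5 ] M [ 0.032  0.006 -0.02 ]
blue 2928 along 0.0376 0.0897 across 0.0135 0.0182 0.0228
blue 2993 along 0.0376 0.0894 across -0.0233 -0.0186 -0.0142
13.65 pos [ 0.3759 -0.2514  0.0397] gap 0.319 F [ 0.13 -0.32 -0.91] M [-0.007  0.063  0.013]
blue 2984 along 0.0374 0.0898 across 0.0135 0.0184 0.023
blue 3084 along 0.0374 0.0895 across -0.0233 -0.0188 -0.0142
```

View pics/w79.png

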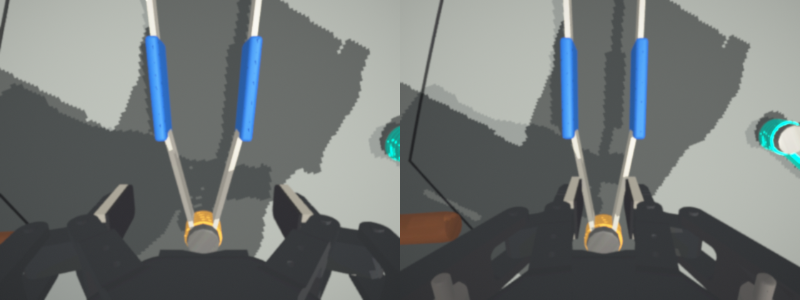

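Part squeeze confirmed: about 47 mm over the grips, stable in air and tongs level. I'll shift 3 mm more towards the hinge for extra jaw clearance, then lift and go in front of the changer.

Run:
```python
from h import *
o=down(TY,-1); d=np.array([np.cos(TY),np.sin(TY)])
P=np.array(monitor.sense()['position'])[:2]
print(env.movel([*P,.007],velocity=.1,frame=o,guard=4));show()
env.release()
N=P-.003*d
env.movel([*N,.012],velocity=.1,frame=o,guard=8)
env.close_gripper(20);show()
env.movel([*N,.06],velocity=.1,frame=o);wr('w10',.075,TY)
env.movel([*N,.22],velocity=.25,frame=o);show()
cd=np.array([np.cos(CY),np.sin(CY)])
env.reach([*(B-(.178+.075)*cd),.20],down(CY,-1));show()
wr('w11',.215,CY)
grab('scene','s1');grab('top','t1')
a=cv2.imread('pics/s1.png')[130:330,150:350];b=cv2.imread('pics/t1.png')[120:320,190:390]
cv2.imwrite('pics/st1.png',cv2.resize(np.hstack([a,b]),(800,400),interpolation=cv2.INTER_CUBIC))
```

```text
True
14.04 pos [ 0.3757 -0.2514  0.0097] gap 0.315 F [-0.72 -0.03 -0.74] M [ 0.003  0.018 -0.021]
15.52 pos [ 0.3733 -0.2506  0.0123] gap 0.3411 F [0.43 0.48 4.77] M [ 0.133 -0.042  0.002]
blue 3012 along 0.0408 0.0913 across 0.0148 0.0192 0.0238
blue 3093 along 0.0408 0.0913 across -0.0242 -0.02 -0.0154
16.99 pos [ 0.3727 -0.2499  0.2185] gap 0.3182 F [ 0.12 -0.57 -0.71] M [-0.005  0.056 -0.007]
17.9 pos [ 0.3505 -0.0247  0.1999] gap 0.3168 F [-0.69 -0.13 -1.03] M [ 0.008 -0.01  -0.031]
blue 73 along 0.0689 0.0916 across 0.0225 0.0238 0.0243
blue 1119 along 0.0406 0.0916 across 0.0153 0.0174 0.0244
blue 3077 along 0.0406 0.0916 across -0.024 -0.0198 -0.015
```

View pics/st1.png

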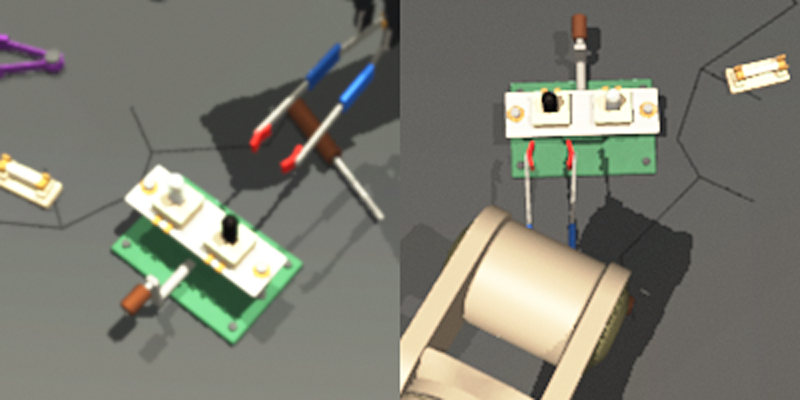

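Both cameras see the open red jaws (scene crop about (262,137) and (291,158); top crop about (530,155) and (570,153)), in line with the dark bulb. Next I'll triangulate the jaws and the bulb.

```bash
cat >> h.py <<'E'
def cents(fn,kind,box):
    H=cv2.cvtColor(cv2.imread(f'pics/{fn}.png'),cv2.COLOR_BGR2HSV);x0,y0,x1,y1=box
    m=cv2.inRange(H,(0,170,80),(6,255,255))|cv2.inRange(H,(174,170,80),(180,255,255)) if kind=='red' else cv2.inRange(H,(0,0,0),(180,255,45))
    M=np.zeros_like(m);M[y0:y1,x0:x1]=m[y0:y1,x0:x1]
    k,l,st,c=cv2.connectedComponentsWithStats(M);i=sorted([i for i in range(1,k) if st[i,4]>7],key=lambda i:-st[i,4])[:2 if kind=='red' else 1]
    print(fn,kind,[(st[j].tolist(),c[j].round(1).tolist()) for j in i]);return [c[j] for j in sorted(i,key=lambda j:c[j][0])]
def tri(pairs):
    A=np.zeros((3,3));b=np.zeros(3)
    for f,q in pairs:
        c,d=ray(f,*q);d=d/np.linalg.norm(d);M=np.eye(3)-np.outer(d,d);A+=M;b+=M@c
    return np.linalg.solve(A,b)
def jaws(sfn,tfn,sbox,tbox):
    f,g=load(sfn),load(tfn);s=cents(sfn,'red',sbox);t=cents(tfn,'red',tbox)
    r=[tri([(f,s[1]),(g,t[0])]),tri([(f,s[0]),(g,t[1])])];print('L',r[0].round(4),'R',r[1].round(4),'mid',((r[0]+r[1])/2).round(4));return (r[0]+r[1])/2
E
python3 - <<'E'
from h import *
m=jaws('s1','t1',(260,180,310,220),(240,180,300,210))
a=cents('s1','dark',(255,230,275,256));b=cents('t1','dark',(255,158,275,180))
print('bulb',tri([(load('s1'),a[0]),(load('t1'),b[0])]))
print('pred bulb s,t',proj(load('s1'),[*B,.1245]),proj(load('t1'),[*B,.1245]))
cd=np.array([np.cos(CY),np.sin(CY)]);p=np.array(monitor.sense()['position']);v=m[:2]-p[:2]
print('along',v@cd,'across',v@[-cd[1],cd[0]],'dz',m[2]-p[2])
E
```

```text
s1 red [([275, 193, 10, 13, 58], [279.2, 199.0]), ([290, 202, 11, 14, 55], [294.7, 209.7])]
t1 red [([273, 190, 4, 15, 32], [274.4, 196.7]), ([254, 190, 3, 15, 25], [255.0, 196.2])]
L [0.5263 0.0083 0.1831] R [ 0.5276 -0.0345  0.1799] mid [ 0.527  -0.0131  0.1815]
s1 dark [([262, 239, 6, 12, 58], [264.6, 245.0])]
t1 dark [([261, 166, 7, 10, 51], [264.3, 171.2])]
bulb [ 0.60482719 -0.00440074  0.11856424]
pred bulb s,t [264.58814455 242.33889259] [265.06774627 171.35725572]
along 0.1768636444042083 across -0.00029080047023091575 dz -0.01842736108688789
```

Run:
```python
from h import *
cd=np.array([np.cos(CY),np.sin(CY)]);cn=np.array([-cd[1],cd[0]]);o=down(CY,-1)
p=np.array(monitor.sense()['position'])[:2]; z=.1424
q=p+.0023*cn
env.movel([*q,z],velocity=.12,frame=o)
print(env.movel([*(q+.034*cd),z],velocity=.08,frame=o,guard=4));show()
grab('scene','s2');grab('top','t2')
m=jaws('s2','t2',(245,190,310,245),(240,165,300,210))
cents('s2','dark',(255,230,275,256));cents('t2','dark',(255,158,275,180))
a=cv2.imread('pics/s2.png')[180:280,200:300];b=cv2.imread('pics/t2.png')[140:240,230:330]
cv2.imwrite('pics/st2.png',cv2.resize(np.hstack([a,b]),(800,400),interpolation=cv2.INTER_CUBIC))
```

```text
False
19.26 pos [ 0.3841 -0.0202  0.1424] gap 0.3195 F [-0.09  1.04 -0.95] M [0.008 0.023 0.013]
s2 red [([266, 218, 10, 13, 55], [270.2, 224.1]), ([281, 235, 6, 6, 22], [283.8, 237.5])]
t2 red [([255, 184, 2, 13, 19], [255.5, 189.8]), ([273, 186, 3, 10, 17], [273.8, 190.7])]
L [0.5601 0.0128 0.1133] R [ 0.5583 -0.0306  0.1174] mid [ 0.5592 -0.0089  0.1153]
s2 dark [([262, 238, 6, 13, 62], [264.6, 244.6])]
t2 dark [([261, 166, 7, 10, 51], [264.3, 171.2])]
```

View pics/st2.png

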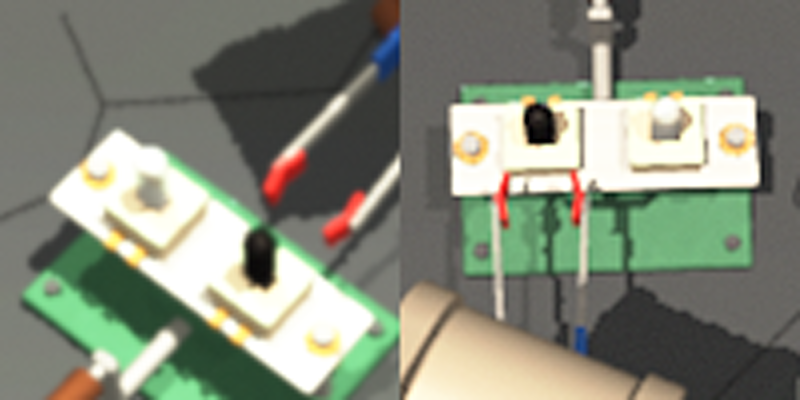

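Jaws straddle the bulb line (top crop 503 and 577, bulb at 540). I'll raise 4 mm for clearance over the socket, advance the last 44 mm guarded, and check before squeezing.

Run:
```python
from h import *
cd=np.array([np.cos(CY),np.sin(CY)]);o=down(CY,-1)
p=np.array(monitor.sense()['position'])[:2]; z=.1464
env.movel([*p,z],velocity=.05,frame=o)
print(env.movel([*(p+.0445*cd),z],velocity=.05,frame=o,guard=3));show()
grab('scene','s3');grab('top','t3')
cents('s3','dark',(255,230,275,256));cents('t3','dark',(255,158,275,180))
m=jaws('s3','t3',(235,210,300,270),(240,155,300,210))
a=cv2.imread('pics/s3.png')[190:290,210:310];b=cv2.imread('pics/t3.png')[130:230,230:330]
cv2.imwrite('pics/st3.png',cv2.resize(np.hstack([a,b]),(800,400),interpolation=cv2.INTER_CUBIC))
```

```text
False
20.65 pos [ 0.4281 -0.0172  0.1464] gap 0.315 F [-0.35 -0.19 -0.98] M [-0.024  0.042  0.011]
s3 dark [([262, 238, 7, 13, 60], [264.6, 244.2])]
t3 dark [([261, 166, 7, 10, 52], [264.3, 171.1])]
s3 red [([254, 231, 9, 10, 27], [258.5, 235.0]), ([266, 249, 8, 5, 23], [269.8, 250.5])]
t3 red [([273, 165, 2, 13, 17], [273.5, 171.0]), ([254, 165, 3, 7, 14], [255.1, 168.0])]
L [0.6095 0.0167 0.1274] R [ 0.6016 -0.0264  0.1312] mid [ 0.6056 -0.0048  0.1293]
```

View pics/st3.png

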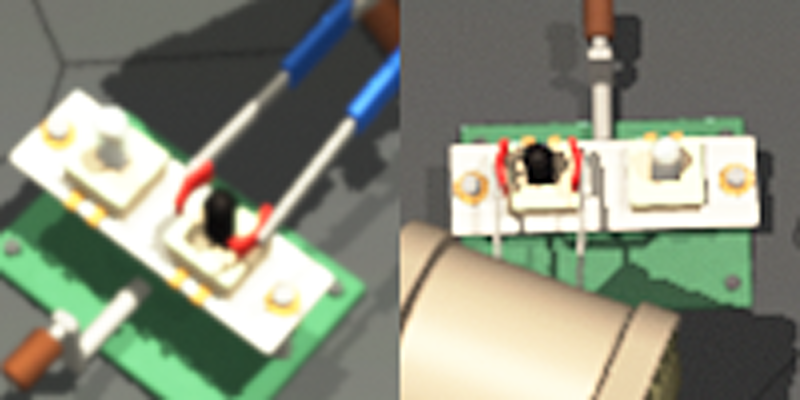

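The bulb is centred between the jaws (top crop: jaws 500 and 578, bulb 540) and undisturbed. Squeezing now.

Run:
```python
from h import *
p=np.array(monitor.sense()['position'])
env.close_gripper(50);show();env.hold(.3);show()
grab('scene','s4');grab('top','t4')
cents('s4','dark',(255,230,275,256));cents('t4','dark',(255,158,275,180))
m=jaws('s4','t4',(235,210,300,270),(240,155,300,210))
a=cv2.imread('pics/s4.png')[190:290,210:310];b=cv2.imread('pics/t4.png')[130:230,230:330]
cv2.imwrite('pics/st4.png',cv2.resize(np.hstack([a,b]),(800,400),interpolation=cv2.INTER_CUBIC))
```

```text
20.97 pos [ 0.4282 -0.0172  0.1464] gap 0.2485 F [ 0.01  0.43 -0.47] M [-0.028  0.171  0.003]
21.27 pos [ 0.4283 -0.0172  0.1464] gap 0.2482 F [-0.15 -0.07 -0.97] M [0.037 0.148 0.001]
s4 dark [([261, 237, 8, 9, 38], [263.8, 240.7])]
t4 dark [([261, 165, 7, 11, 58], [264.2, 169.9])]
s4 red [([262, 237, 12, 14, 61], [267.1, 244.5]), ([258, 232, 8, 12, 30], [261.2, 237.3])]
t4 red [([267, 163, 4, 13, 25], [268.6, 169.6]), ([259, 164, 3, 7, 10], [259.6, 166.7])]
L [0.6085 0.0062 0.1397] R [ 0.6034 -0.0154  0.1368] mid [ 0.606  -0.0046  0.1383]
```

View pics/st4.png

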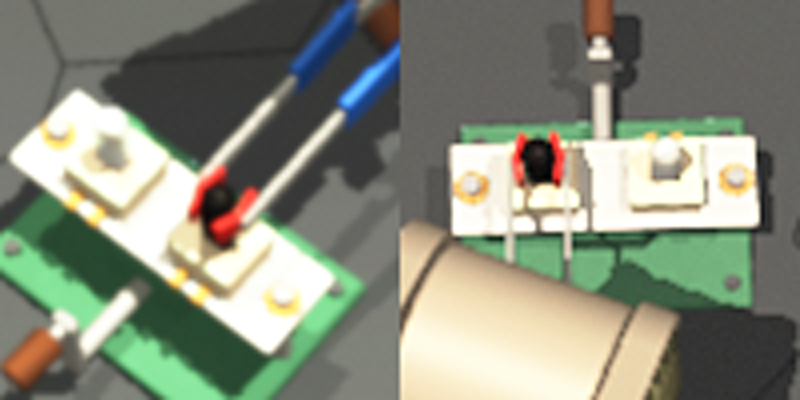

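Both jaws are on the bulb. It seems to have risen slightly, so I'll ease down 3 mm to make sure it is seated while gripped, then lift about 11 cm.

Run:
```python
from h import *
o=down(CY,-1);p=np.array(monitor.sense()['position'])
print(env.movel([*p[:2],p[2]-.003],velocity=.02,frame=o,guard=3));show();env.hold(.2);show()
env.movel([*p[:2],p[2]+.112],velocity=.06,frame=o);env.hold(.5);show()
grab('scene','s5');grab('top','t5')
a=cv2.imread('pics/s5.png')[150:290,190:330];b=cv2.imread('pics/t5.png')[110:250,210:350]
cv2.imwrite('pics/st5.png',cv2.resize(np.hstack([a,b]),(800,400),interpolation=cv2.INTER_CUBIC))
```

```text
False
21.67 pos [ 0.4283 -0.0172  0.1432] gap 0.2527 F [-0.37  0.14 -0.98] M [-0.036  0.062 -0.01 ]
21.87 pos [ 0.4284 -0.0172  0.1434] gap 0.2499 F [-0.05 -0.02 -1.13] M [ 0.061  0.04  -0.029]
24.43 pos [ 0.4283 -0.0172  0.2584] gap 0.2429 F [ 0.13  0.79 -0.07] M [-0.028  0.05   0.033]
```

View pics/st5.png

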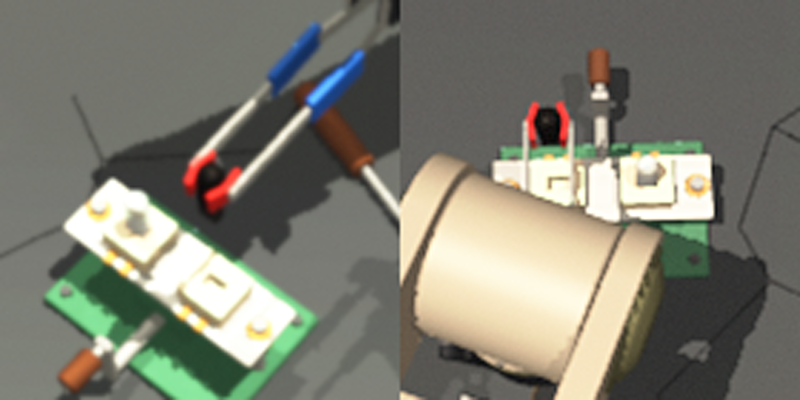

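The lamp is held between the jaws above the empty left socket, and the clear lamp is still seated. I'll check that it stays steady, then hand in.

Run:
```python
from h import *
env.hold(.7);show();grab('scene','s6');grab('top','t6')
for k in '56':
    m=jaws('s'+k,'t'+k,(245,195,285,235),(240,135,285,165))
    D=[cents(x+k,'dark',bx)[0] for x,bx in(('s',(255,203,275,230)),('t',(255,140,272,170)))]
    print('bulb',tri([(load('s'+k),D[0]),(load('t'+k),D[1])]))
# clear lamp patch change since start
for n,(x0,y0,x1,y1) in(('s',(228,205,250,235)),('t',(288,158,308,182))):
    a,b=[cv2.imread(f'pics/{n}{k}.png')[y0:y1,x0:x1].astype(np.float32) for k in '06'];print(n,'shift',cv2.phaseCorrelate(a.mean(2),b.mean(2)))
if np.hypot(*(m[:2]-B))<.05: job.hand_in();print('handed in')
```

```text
25.23 pos [ 0.4283 -0.0172  0.2584] gap 0.2469 F [ 0.39 -0.37 -0.96] M [-0.009  0.021  0.031]
s5 red [([261, 209, 13, 15, 76], [266.4, 216.9]), ([254, 204, 11, 14, 52], [258.0, 210.6])]
t5 red [([265, 146, 4, 15, 37], [266.5, 152.6]), ([255, 146, 4, 15, 29], [255.9, 152.2])]
L [0.6063 0.0058 0.2477] R [ 0.6067 -0.0163  0.2462] mid [ 0.6065 -0.0053  0.2469]
s5 dark [([259, 208, 10, 20, 90], [262.7, 216.8])]
t5 dark [([257, 148, 9, 13, 88], [261.4, 153.8])]
bulb [ 0.60672801 -0.004653    0.2367874 ]
s6 red [([261, 209, 13, 15, 77], [266.5, 216.9]), ([254, 204, 11, 14, 52], [258.0, 210.6])]
t6 red [([265, 146, 4, 15, 37], [266.5, 152.6]), ([255, 146, 4, 15, 30], [256.0, 152.3])]
L [0.6062 0.0058 0.2474] R [ 0.6067 -0.0163  0.2462] mid [ 0.6065 -0.0053  0.2468]
s6 dark [([259, 208, 10, 20, 90], [262.7, 217.0])]
t6 dark [([257, 148, 9, 13, 88], [261.4, 153.8])]
bulb [ 0.60685503 -0.00459024  0.23636808]
s shift ((0.06149836048363788, 0.10546304295855435), 0.9695688560605049)
t shift ((-0.007947759003421595, -0.03451833561061335), 0.9304122768342495)
the job is handed in; nothing more can be done
handed in
```

I closed the tongs on the blackened bulb in its left (+y) socket, lifted the lamp out, and handed the job in at about 25 s. The lamp was still held over the changer at that point.

**Grip location:** The tongs are held on the steel arms just behind the blue grips, not on the grips as the task asked. At its 20 N minimum the gripper shut the tongs fully when it held the grips. Nearer the hinge, 20 N gave a part squeeze of about 49 mm over the grips, and 50 N then closed the jaws on the bulb.

**Last checks before handing in:**
- **Lamp held:** It was steady over 0.8 s, with the bulb middle triangulated about 10 mm from the jaws' midpoint. The bulb was at z ≈ 0.237 m, so the foot was roughly 0.10 m above the socket mouth.
- **Clear lamp:** It had not moved (image shift about 0.1 px).
- **Bystanders:** None touched as far as I could see, but I did not measure their positions.

**Less certain:**
- **Heights:** They triangulate several millimetres low. The tongs also sagged nose-down by an estimated 5° before the squeeze.
- **Jaw contact in the socket:** I could not read the force on the lamp. It may have risen a few millimetres during the squeeze, so I lowered 3 mm and held it gripped before lifting.
- **Upright angle:** I judged it only by eye from the pictures.

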